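# Lid the filled snack pots

### The job

The four stoneware pots are filled for the children's snacks: take the bamboo lids lying about the worktop and put each on the pot it belongs to by shape and size, with its plug in the pot's mouth so that it sits flat and fully home on the rim. Set the lids down rather than letting them drop, leave the pots standing where they are, and do not disturb the glass cup or the purple snack pot.

Things in the scene. Friction and masses are not known exactly. Their poses are not given: they have to be found in the camera images.
- lid_large: Large round lid, bamboo plate 104 mm in diameter, about 75 g. Right way up. From its origin (centre of underside, z up): plug 0-12 mm, plate 12-22 mm, round knob 28 mm in diameter, 22-46 mm (to grip). Plug tapers from 82 mm across at its top to 74 mm below, fits the 90 mm mouth of pot_large. Seated: plate on the rim, origin 68 mm above the worktop.
- lid_small: Small round lid, bamboo plate 74 mm in diameter, about 45 g. Right way up. From its origin (centre of underside, z up): plug 0-12 mm, plate 12-22 mm, round knob 28 mm in diameter, 22-46 mm (to grip). Plug tapers from 52 mm across at its top to 44 mm below, fits the 60 mm mouth of pot_small. Seated: plate on the rim, origin 48 mm above the worktop.
- lid_square: Square lid, bamboo plate 84 x 84 mm, about 60 g. Right way up. From its origin (centre of underside, z up, x and y along its sides): plug 0-12 mm, plate 12-22 mm, bar grip 40 mm (x) x 18 mm, 22-46 mm (to grip). Plug tapers from 60 x 60 mm at its top to 52 x 52 mm below, fits the 70 x 70 mm mouth of pot_square at any quarter turn. Seated: plate on the rim, origin 53 mm above the worktop.
- lid_oblong: Oblong lid, bamboo plate 122 mm (x) x 76 mm (y), about 70 g. Right way up. From its origin (centre of underside, z up, x along its length): plug 0-12 mm, plate 12-22 mm, bar grip 44 mm (x) x 18 mm, 22-46 mm (to grip). Plug tapers from 96 x 50 mm at its top to 88 x 42 mm below, fits the 106 x 60 mm mouth of pot_oblong either way round. Seated: plate on the rim, origin 43 mm above the worktop.
- pot_large: The large round pot. Open grey stoneware pot standing on the worktop, 100 mm in outer diameter and 80 mm high, mouth 90 mm across, walls 5 mm thick, grapes inside, well below the plug's reach. Loose, about 480 g. Origin: centre of its underside, z up.
- pot_small: The small round pot. Open grey stoneware pot standing on the worktop, 70 mm in outer diameter and 60 mm high, mouth 60 mm across, walls 5 mm thick, blueberries inside, well below the plug's reach. Loose, about 250 g. Origin: centre of its underside, z up.
- pot_square: The square pot. Open grey stoneware pot standing on the worktop, 80 x 80 mm outside and 65 mm high, mouth 70 x 70 mm, walls 5 mm thick, crackers inside, well below the plug's reach. Loose, about 400 g. Origin: centre of its underside, z up, x and y along its sides.
- pot_oblong: The oblong pot. Open grey stoneware pot standing on the worktop, 116 mm (x) x 70 mm (y) outside and 55 mm high, mouth 106 x 60 mm, walls 5 mm thick, carrot sticks inside, well below the plug's reach. Loose, about 420 g. Origin: centre of its underside, z up, x along its length.
- glass_cup: Clear glass cup standing among the pots, 72 mm in diameter at the rim, 90 mm high; not part of the job. Origin: centre of its underside, z up.
- snack_pot: Purple plastic snack pot with its screw-top lid already on, 80 mm in diameter, 66 mm high; not part of the job. Origin: centre of its underside, z up.

How it is judged:
By the outcome, as a careful person would: the job done as asked, in the order asked, and still so for the second after the job is handed in, with the robot touching nothing.
It also fails if it takes over 102 s, if anything falls off the work surface, if the arm or the gripper's body presses on something with over 40 N, if the wrist force passes 120 N, or if a joint passes its speed limit or range.

### The arm

A 6-joint arm with a two-finger parallel gripper is mounted at the origin on the work surface. World frame = base frame: x ahead of the robot, y to its left, z up, the work surface at z = 0. Lengths are in m, angles in rad, forces in N, time in s.
With the tool pointing down it reaches from about 0.35 to 0.975 m from the base axis. Payload 4.9 kg.
Tool frame: the origin (TCP) lies on the centre line of the jaws, within the pads' length; the fingertips stand ahead of it and the grasp point (between the pads) is the TCP (manip.tip_extent is the z of the fingertips in the tool frame, in m); z points along the fingers, y is the line along which they close (so a half turn about z gives the same grasp; the last joint's range is limited). The gripper opens to 85 mm and grips with 20 to 120 N. Pads are 22 mm wide; open, the fingers measure 114 mm over their backs; the gripper's body (76 mm by 85 mm) begins 54 mm behind the grasp point. The pads swing forward as they close: fully open they stand 13 mm farther back than shut.
Start: joints at [-1.371, 0.053, 1.613, -0, 1.476, -0.119], TCP at [0.196, -0.593, 0.25] pointing down, gripper open.
Joint ranges: [-3.01, 3.01], [-1.01, 2.22], [0.06, 2.58], [-1.02, 4.17], [0.09, 2.62], [-3.14, 3.14]. Speed limits (rad/s): [2.57, 2.57, 3.14, 3.14, 3.14, 3.14].

### API

Orientations are given as a unit quaternion [w, x, y, z].
In Python, from plant import manip gives the robot as it stands. The module is installed in compiled form; this text tells all that it offers.
- The arm moves only by the shell command python3 -m crank FILE, which reads ROWS from the file FILE. ROWS is one flat JSON list of numbers that holds 1 to 5 rows one after another, with no inner brackets; each row has 7 numbers: the opening from 0.0 (shut) to 1.0 (fully open), then dx, dy, dz in shares of the most that a row can go, 1 being 62.5 mm, then a rotation vector rx, ry, rz in shares of pi rad (1.0 is pi rad); each row shifts and turns the commanded pose from where the row before left it, along the tool's axes as they then stand; what a row does not reach is not made up. A row lasts 1/8 s, in which the tool goes at most 0.0625 m and 0.188 rad, less where a joint would pass 70% of its speed; a pose out of reach is approached as far as the arm can. The fingers move at their own pace and stop on an object; the grip force is fixed at half the most. Time passes only in rows, so rows that do not move let the fingers close. It prints the time, the measured TCP pose, the force, the opening and the grip force at its end. No shift or turn number may pass 1 either way. Input that does not fit is refused with a message, and nothing moves.
- manip.state(): the state, without advancing time (a new reading comes with each control period).
- manip.grab_frame(name): name is "scene" or "top" or "wrist"; returns (picture, depth): 420x560x3 uint8, red, green, blue; 420x560 float32, m along the optical axis (not along the pixel's ray), 0 where there is no reading.
- manip.camera_params(name): a dict with "intrinsics" (3x3 intrinsics, pixels), "xyz" and "orientation" of the camera in the world. Camera axes: x right, y down, z forward; pixel columns grow to the right and rows downward; lengths in m; the calibration is good to about 2 mm. A picture is of the moment at which its call begins: read the wrist's pose just before it. camera_params takes no time and is no camera call; for the wrist camera it gives the pose at the moment of the call.
- manip.job_done(): hands the job in; it is judged then, once.
Trained networks look in the newest picture that a camera, given by its name, has taken for a name from the list of things; names that differ only in an ending like _2 or _b are one class to them, and where a whole thing is asked for, a point or a joint stands for the part that bears it (a point fixed in the world has none). Each returns a list of dicts, best first, with "conf" (0 to 1); they miss things now and then, are a little off and sometimes report something else, mostly with a low value. They report only what shows in the picture. A call takes as long as a camera call.
- manip.look_for(camera, query): "extent" ([left, top, right, bottom] in pixels, round what is visible of it).
- manip.outline_of(camera, query): "region" (420x560 bool, what is visible of it) and "extent" ([left, top, right, bottom] in pixels, round what is visible of it).
- manip.mark_of(camera, query): "centre" ([row, column] in pixels: a listed point, or the origin of a listed thing).
The state is a dict: "time": time; "joint_pos": joint angles; "joint_vel": joint speeds; "joint_efforts": joint torques, N m; "tool_pos": TCP position; "tool_rot": TCP orientation; "contact_force": force on the tool from outside, world axes, zero at the start; "ft_torque": the same for the moment, N m; "gripper_width": opening from 0.0 (shut) to 1.0 (fully open); "grasp_force": force on a finger pad.
Only numpy, scipy, OpenCV 4.12 (cv2) and the standard library are available. Lean on these libraries where they do the work, as an engineer would, in place of code of your own. Each camera call takes 0.05 s, during which the arm holds its last target. There are 200 camera calls.

## Working session

There is one attempt and no reset: what is moved stays moved. The work goes in short steps, Python scripts to look and compute and a shell command to move; the robot and the scene stay as the last step left them, time stands still between calls to the robot, and variables do not carry over. Pictures are saved under pics/ and viewed, at most 14 in all, crops included, and the job is handed in when it is done.

```bash
mkdir -p pics
python3 - <<'E'
from plant import manip
import cv2
for c in ("scene","top"):
    p,d=manip.grab_frame(c); cv2.imwrite(f"pics/{c}0.png",p[...,::-1]); k=manip.camera_params(c); print(c,k)
s=manip.state(); print(s["tool_pos"],s["tool_rot"],s["time"],manip.tip_extent)
E
```

```text
scene {'intrinsics': array([[519.19191583,   0.        , 278.0967452 ],
       [  0.        , 519.19191583, 210.39304771],
       [  0.        ,   0.        ,   1.        ]]), 'xyz': array([1.15630063, 0.31971535, 1.12649199]), 'orientation': array([-0.15513036,  0.49734879,  0.81909569, -0.24012705])}
top {'intrinsics': array([[458.1762059 ,   0.        , 283.31915035],
       [  0.        , 458.1762059 , 205.10442163],
       [  0.        ,   0.        ,   1.        ]]), 'xyz': array([ 0.39696782, -0.00417427,  1.26820091]), 'orientation': array([ 0.03738762, -0.69904856,  0.71338054, -0.03196059])}
[ 0.19581309 -0.59297209  0.24916857] [-9.48649374e-04  9.87317761e-01  1.58753696e-01 -4.78714282e-05] 0.1 0.019
```

View pics/top0.png

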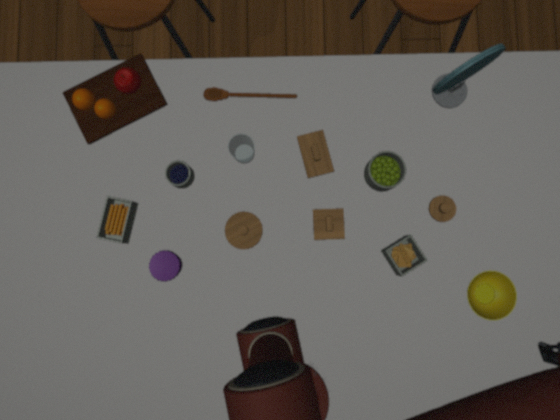

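View pics/scene0.png

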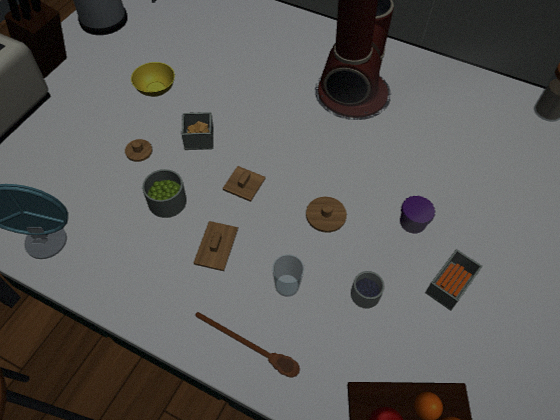

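Top view: lids at (243,230) large, (316,154) oblong, (328,224) square, (442,208) small. Pots at (384,171) large, (179,174) small, (403,255) square, (118,220) oblong. The cup is at (242,149) and the snack pot at (165,265). The scene view agrees.

```bash
cat > h.py <<'E'
from plant import manip
import numpy as np, cv2
from scipy.spatial.transform import Rotation as R
H=dict(lid_large=.022,lid_small=.022,lid_square=.022,lid_oblong=.022,pot_large=.08,pot_small=.06,pot_square=.065,pot_oblong=.055,glass_cup=.09,snack_pot=.066)
def rot(q): return R.from_quat([q[1],q[2],q[3],q[0]])
def cloud(d,k):
    K=k["intrinsics"]; v,u=np.mgrid[:420,:560]
    return rot(k["orientation"]).apply(np.stack([(u-K[0,2])*d/K[0,0],(v-K[1,2])*d/K[1,1],d],-1).reshape(-1,3)).reshape(420,560,3)+k["xyz"]
def fit(P,m,h,tol=.006):
    """points of mask m at height h -> rect centre, size, angle of long side (deg), circle, n"""
    q=P[m]; q=q[abs(q[:,2]-h)<tol]
    if len(q)<20: return None
    a=(q[:,:2]*1000).astype(np.float32)
    c=np.median(a,0); a=a[np.linalg.norm(a-c,axis=1)<90]
    (x,y),(w,l),t=cv2.minAreaRect(a)
    if w<l: t+=90
    cc,r=cv2.minEnclosingCircle(a)
    return np.round([x,y,max(w,l),min(w,l),(t+90)%180-90,cc[0],cc[1],r,np.median(q[:,2])*1000,len(q)],1)
E
python3 - <<'E'
from h import *
for c in ("top","scene"):
    p,d=manip.grab_frame(c); P=cloud(d,manip.camera_params(c))
    for n,h in H.items():
        o=manip.outline_of(c,n)
        for b in o[:2]:
            if b["conf"]<.3: continue
            print(c,n,round(b["conf"],2),np.round(b["extent"]), (f:=fit(P,b["region"],h)) is not None and f.tolist())
E
```

```text
top lid_large 0.62 [224. 211. 264. 249.] [452.9, 114.2, 101.5, 100.9, 88.8, 453.8, 114.4, 52.1, 22.3, 1025.0]
top lid_small 0.79 [428. 195. 456. 223.] [500.4, -428.0, 73.4, 71.2, -88.9, 500.8, -428.9, 37.6, 22.4, 468.0]
top lid_square 0.69 [310. 209. 346. 240.] [464.4, -117.7, 84.7, 79.4, 88.8, 464.6, -116.3, 54.5, 22.4, 791.0]
top lid_oblong 0.81 [296. 132. 334. 178.] [660.7, -86.8, 122.6, 76.5, 13.4, 660.4, -86.2, 70.3, 22.4, 1070.0]
top lid_oblong 0.72 [168. 161. 193. 190.] [604.5, 281.5, 64.0, 60.9, -26.0, 605.5, 281.7, 33.3, 24.8, 44.0]
top pot_large 0.78 [363. 151. 405. 192.] [602.2, -269.7, 98.6, 98.0, -46.3, 602.2, -269.8, 50.3, 79.9, 247.0]
top pot_large 0.7 [297. 129. 335. 178.] False
top pot_small 0.87 [166. 160. 195. 190.] [607.5, 285.5, 68.8, 67.5, 44.2, 607.7, 285.5, 35.4, 59.5, 157.0]
top pot_small 0.53 [315. 208. 346. 237.] False
top pot_square 0.96 [383. 236. 428. 280.] [377.3, -313.2, 81.0, 80.3, -59.1, 377.2, -311.7, 54.6, 65.1, 244.0]
top pot_oblong 0.74 [ 97. 197. 141. 243.] [487.7, 454.7, 115.7, 72.1, -13.5, 488.0, 454.2, 66.6, 54.6, 295.0]
top glass_cup 0.72 [2
[... 478 characters left out ...]
long 0.57 [194. 224. 239. 271.] [664.0, -84.1, 126.5, 76.6, 14.0, 664.8, -83.8, 69.4, 21.9, 1234.0]
scene pot_large 0.97 [143. 168. 188. 219.] [607.0, -266.8, 99.1, 99.1, 16.4, 605.6, -266.8, 51.7, 79.0, 288.0]
scene pot_square 0.65 [182. 112. 211. 150.] [380.9, -311.9, 87.5, 80.0, 31.3, 380.9, -311.0, 55.2, 63.9, 224.0]
scene pot_square 0.46 [306. 196. 350. 232.] False
scene pot_oblong 0.84 [429. 249. 479. 312.] [489.5, 456.9, 118.7, 69.8, -13.0, 490.9, 456.6, 66.1, 54.4, 363.0]
scene glass_cup 0.6 [275. 254. 305. 294.] [671.5, 114.6, 71.5, 69.9, -9.4, 671.7, 113.9, 36.9, 89.1, 167.0]
scene snack_pot 0.93 [401. 196. 435. 236.] [365.8, 319.9, 80.9, 77.8, 5.3, 364.9, 321.0, 42.0, 65.0, 695.0]
```

```bash
cat >> h.py <<'E'
def go(x=None,y=None,z=None,yaw=None):
    """from the measured pose: rz to turn first, then tool-axis shift (after turn)"""
    s=manip.state(); r=rot(s["tool_rot"]); X=r.as_matrix()[:,0]; ps=np.degrees(np.arctan2(X[1],X[0]))
    t=np.array([a if b is None else b for a,b in zip(s["tool_pos"],(x,y,z))])
    yw=ps if yaw is None else yaw
    a=np.radians(yw); M=np.array([[np.cos(a),np.sin(a),0],[np.sin(a),-np.cos(a),0],[0,0,-1]])
    dd=M.T@(t-s["tool_pos"])
    print("t",round(s["time"],2),"pos",np.round(s["tool_pos"],4),"yaw",round(ps,2),"tilt",np.round(np.degrees(r.as_matrix()[:2,2]),2),"rz",round(float(np.radians(ps-yw)),3),"d",np.round(dd,4),"n",round(np.linalg.norm(dd)/.0625,2),"F",np.round(s["contact_force"],1),"w",round(s["gripper_width"],3),"g",round(s["grasp_force"],1),"j",np.round(s["joint_pos"],2))
E
python3 - <<'E'
from h import *
for c in ("top","scene"):
    p,d=manip.grab_frame(c); P=cloud(d,manip.camera_params(c))
    for n,xy in dict(lid_large=(.455,.1155),lid_small=(.502,-.428),lid_square=(.4665,-.117),lid_oblong=(.6625,-.0855)).items():
        m=np.linalg.norm(P[...,:2]-xy,axis=-1)<.035
        print(c,n,fit(P,m,.046,.008).tolist())
go(.502,-.428,.15)
E
```

```text
top lid_large [452.8, 114.3, 24.9, 24.6, 44.6, 453.0, 113.9, 13.7, 46.3, 83.0]
top lid_small [502.0, -427.7, 26.9, 24.6, 87.1, 501.2, -428.0, 14.1, 46.5, 89.0]
top lid_square [465.7, -117.0, 40.4, 16.5, -1.2, 465.8, -117.2, 20.9, 45.6, 103.0]
top lid_oblong [660.3, -86.5, 44.2, 18.0, 12.4, 660.8, -87.6, 22.6, 45.4, 108.0]
scene lid_large [456.7, 116.1, 30.0, 25.5, 26.6, 456.9, 116.8, 15.6, 45.6, 99.0]
scene lid_small [506.0, -427.0, 29.0, 25.6, 71.9, 506.3, -427.7, 15.2, 44.6, 81.0]
scene lid_square [468.4, -115.3, 42.0, 19.0, -2.0, 468.6, -112.6, 21.3, 45.0, 98.0]
scene lid_oblong [664.0, -84.1, 43.7, 18.5, 15.2, 664.2, -84.7, 22.7, 44.9, 131.0]
t 1.3 pos [ 0.1959 -0.5935  0.2503] yaw 18.27 tilt [ 0. -0.] rz 0.0 d [ 0.3425 -0.0612  0.1003] n 5.79 F [-0.8  0.1 -0.9] w 0.999 g 0.0 j [-1.37  0.05  1.61  0.    1.48 -0.12]
```

Units first: shifts go in shares of 62.5 mm and turns go in shares of pi rad. So 0.049 m is 0.784, 0.0143 m is 0.2288.

```bash
echo '[1,0.784,-0.1392,0.2288,0,0,0,1,0.784,-0.1392,0.2288,0,0,0,1,0.784,-0.1392,0.2288,0,0,0,1,0.784,-0.1392,0.2288,0,0,0,1,0.784,-0.1392,0.2288,0,0,0]' > rows.txt && python3 -m crank rows.txt; echo '[1,0.784,-0.1392,0.2288,0,0,0,1,0.784,-0.1392,0.2288,0,0,0,1,0,0,0,0,0,0,1,0,0,0,0,0,0]' > rows.txt && python3 -m crank rows.txt
python3 - <<'E'
from h import *
go(.503,-.4277,.046)
p,d=manip.grab_frame("wrist"); k=manip.camera_params("wrist"); P=cloud(d,k)
cv2.imwrite("pics/w1.png",p[...,::-1])
m=np.linalg.norm(P[...,:2]-(.503,-.4277),axis=-1)<.06
print(fit(P,m,.022),fit(P,m,.046))
E
```

```text
time: 1.92
tool_pos: [0.4163, -0.4746, 0.1785]
tool_rot: [0.0, 0.987, 0.159, 0.0]
contact_force: [-0.1, 0.2, -0.2]
gripper_width: 0.999
grasp_force: 0.0
time: 2.42
tool_pos: [0.5023, -0.4284, 0.1503]
tool_rot: [0.0, 0.987, 0.159, -0.0]
contact_force: [0.2, -0.5, -0.1]
gripper_width: 1.001
grasp_force: 0.0
t 2.42 pos [ 0.5023 -0.4284  0.1503] yaw 18.28 tilt [-0.02 -0.02] rz 0.0 d [ 0.0009 -0.0004  0.1043] n 1.67 F [ 0.2 -0.5 -0.1] w 1.001 g 0.0 j [-0.82  0.21  1.61 -0.    1.32  0.43]
[ 505.6 -430.3   73.    72.9  -41.8  505.6 -430.3   36.8   22.1 4068. ] [ 505.9 -430.    27.3   27.2   45.7  505.4 -430.    14.    46.   871. ]
```

View pics/w1.png

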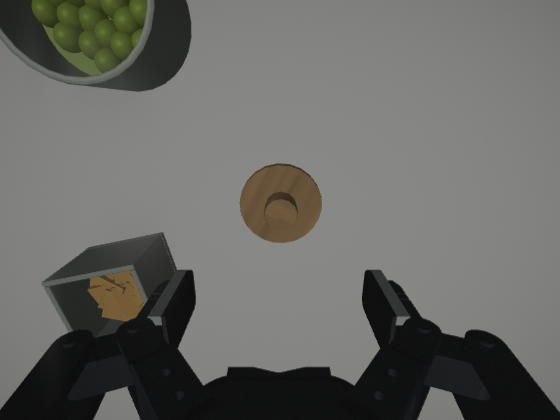

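Wrist view: the small lid is at (280,205) between the jaws, with its knob centred. Next I descend and grip.

To row units: 0.05 m is 0.8, 0.0014 m is 0.0224.

```bash
echo '[1,0.0224,0.016,0.8,0,0,0,1,0,0,0.64,0,0,0,1,0,0,0.2288,0,0,0,1,0,0,0,0,0,0,0,0,0,0,0,0,0]' > rows.txt && python3 -m crank rows.txt; echo '[0,0,0,0,0,0,0,0,0,0,0,0,0,0,0,0,0,0,0,0,0,0,0,0,0,0,0,0]' > rows.txt && python3 -m crank rows.txt; echo '[0,0,0,-0.48,0,0,0,0,0,0,-0.96,0,0,0,0,0,0,-0.96,0,0,0,0,0,0,0,0,0,0,0,0,0,0,0,0,0]' > rows.txt && python3 -m crank rows.txt;python3 - <<'E'
from h import *
go(.6094,.2865,.196)
for c in ("top","scene","wrist"):
    p,d=manip.grab_frame(c); k=manip.camera_params(c); P=cloud(d,k); s=manip.state(); t=s["tool_pos"]
    m=np.linalg.norm(P[...,:2]-t[:2],axis=-1)<.05
    f=fit(P,m,t[2]-.046+.022,.005); print(c, f)
E
```

```text
time: 3.1
tool_pos: [0.5051, -0.4302, 0.0485]
tool_rot: [0.002, 0.987, 0.158, 0.001]
contact_force: [0.1, -0.7, -0.2]
gripper_width: 0.817
grasp_force: 0.0
time: 3.6
tool_pos: [0.5049, -0.4294, 0.0473]
tool_rot: [0.001, 0.987, 0.159, 0.001]
contact_force: [-0.3, -0.5, 4.9]
gripper_width: 0.299
grasp_force: 59.5
time: 4.22
tool_pos: [0.5038, -0.4282, 0.1949]
tool_rot: [-0.001, 0.987, 0.159, -0.0]
contact_force: [0.3, 0.6, -1.4]
gripper_width: 0.299
grasp_force: 59.2
t 4.22 pos [ 0.5038 -0.4282  0.1949] yaw 18.27 tilt [-0.06  0.06] rz 0.0 d [ 0.3243 -0.6455 -0.0011] n 11.56 F [ 0.3  0.6 -1.4] w 0.299 g 59.2 j [-0.82  0.17  1.57  0.    1.39  0.43]
top [ 515.6 -411.8   70.1   29.   -44.9  506.5 -421.    35.1  169.7  221. ]
scene [ 509.  -419.5   71.8   59.4  -46.2  505.8 -424.6   37.6  168.2  317. ]
wrist [ 505.8 -427.1   71.2   70.4  -26.2  504.  -427.9   37.1  167.1 6430. ]
```

To row units: -0.0538 m is -0.8608, 0.0187 m is 0.2992.

```bash
echo '[0,0.2992,-0.8608,0,0,0,0,0,0.2992,-0.8608,0,0,0,0,0,0.2992,-0.8608,0,0,0,0,0,0.2992,-0.8608,0,0,0,0,0,0.2992,-0.8608,0,0,0,0]' > rows.txt && python3 -m crank rows.txt; echo '[0,0.2992,-0.8608,0,0,0,0,0,0.2992,-0.8608,0,0,0,0,0,0.2992,-0.8608,0,0,0,0,0,0.2992,-0.8608,0,0,0,0,0,0.2992,-0.8608,0,0,0,0]' > rows.txt && python3 -m crank rows.txt;  echo '[0,0.2992,-0.8608,0,0,0,0,0,0.2992,-0.8608,0,0,0,0,0,0,0,0,0,0,0,0,0,0,0,0,0,0,0,0,0,0,0,0,0]' > rows.txt && python3 -m crank rows.txt
python3 - <<'E'
from h import *
go(.6094,.2865)
p,d=manip.grab_frame("wrist"); k=manip.camera_params("wrist"); P=cloud(d,k);t=manip.state()["tool_pos"]
cv2.imwrite("pics/w2.png",p[...,::-1])
m=np.linalg.norm(P[...,:2]-(.6094,.2865),axis=-1)<.055
print(fit(P,m,.06,.006),fit(P,np.linalg.norm(P[...,:2]-t[:2],axis=-1)<.05,t[2]-.026,.005))
E
```

```text
time: 5.0
tool_pos: [0.5076, -0.1418, 0.194]
tool_rot: [-0.001, 0.987, 0.159, -0.001]
contact_force: [1.1, 1.0, -0.3]
gripper_width: 0.298
grasp_force: 59.3
time: 5.62
tool_pos: [0.512, 0.1426, 0.1941]
tool_rot: [-0.0, 0.987, 0.159, -0.001]
contact_force: [1.2, -0.4, -0.2]
gripper_width: 0.301
grasp_force: 59.3
time: 6.25
tool_pos: [0.5147, 0.2535, 0.1951]
tool_rot: [0.0, 0.987, 0.158, -0.001]
contact_force: [0.0, 1.0, -1.5]
gripper_width: 0.296
grasp_force: 59.4
t 6.25 pos [0.5147 0.2535 0.1951] yaw 18.18 tilt [-0.07 -0.04] rz 0.0 d [ 0.1002 -0.0018  0.    ] n 1.6 F [ 0.   1.  -1.5] w 0.296 g 59.4 j [ 0.33 -0.03  1.79 -0.    1.38  1.58]
[ 611.   285.2   69.5   68.8  -18.5  611.1  285.2   35.    59.8 1808. ] [ 517.4  253.6   71.4   70.9  -25.6  515.7  253.    37.2  169.8 6471. ]
```

View pics/w2.png

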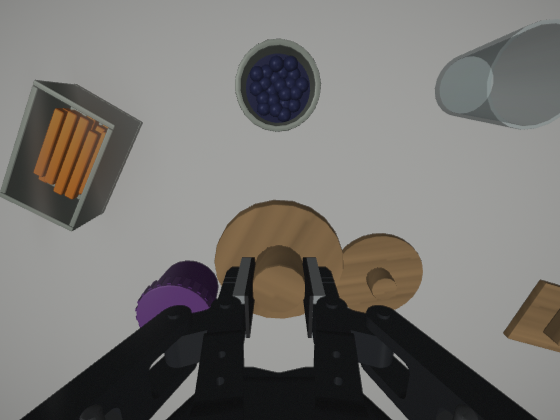

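Wrist view: the small lid is held level at (279,258), and the blueberry pot is straight ahead at (278,85). The path is clear.

To row units: 0.05 m is 0.8, 0.03 m is 0.48.

```bash
echo '[0,0.8,-0.008,0,0,0,0,0,0.8,-0.008,0,0,0,0,0,0,0,0.48,0,0,0,0,0,0,0.48,0,0,0,0,0,0,0.24,0,0,0]' > rows.txt && python3 -m crank rows.txt; echo '[0,0,0,0.08,0,0,0,0,0,0,0.08,0,0,0,0,0,0,0.08,0,0,0,0,0,0,0.048,0,0,0,0,0,0,0.032,0,0,0]' > rows.txt && python3 -m crank rows.txt; echo '[0,0,0,0.032,0,0,0,0,0,0,0,0,0,0]' > rows.txt && python3 -m crank rows.txt; python3 -c "
from h import *
go(.611,.2852,.096)"
```

```text
time: 6.92
tool_pos: [0.6088, 0.2855, 0.1185]
tool_rot: [0.0, 0.987, 0.158, -0.002]
contact_force: [0.4, 0.3, -2.0]
gripper_width: 0.304
grasp_force: 59.4
time: 7.55
tool_pos: [0.6096, 0.2872, 0.1011]
tool_rot: [-0.0, 0.987, 0.159, 0.0]
contact_force: [0.4, 1.1, -0.4]
gripper_width: 0.298
grasp_force: 59.4
time: 7.8
tool_pos: [0.6094, 0.287, 0.0987]
tool_rot: [0.0, 0.987, 0.159, -0.0]
contact_force: [-0.7, -0.1, -0.3]
gripper_width: 0.299
grasp_force: 59.4
t 7.8 pos [0.6094 0.287  0.0987] yaw 18.27 tilt [-0.02 -0.01] rz 0.0 d [0.0009 0.0022 0.0027] n 0.06 F [-0.7 -0.1 -0.3] w 0.299 g 59.4 j [ 0.33  0.29  1.61 -0.    1.24  1.58]
```

To row units: 0.001 m is 0.016.

```bash
echo '[0,0,0.016,0.016,0,0,0,0,0,0,0,0,0,0]' > rows.txt && python3 -m crank rows.txt; echo '[0,0,0,0.016,0,0,0,0,0,0,0,0,0,0]' > rows.txt && python3 -m crank rows.txt;  echo '[0,0,0,0.016,0,0,0,0,0,0,0,0,0,0]' > rows.txt && python3 -m crank rows.txt; python3 -c "
from h import *
go(.611,.2852,.096)"
```

```text
time: 8.05
tool_pos: [0.6099, 0.286, 0.0979]
tool_rot: [-0.0, 0.987, 0.159, 0.0]
contact_force: [0.5, -0.3, -0.3]
gripper_width: 0.296
grasp_force: 59.4
time: 8.3
tool_pos: [0.6098, 0.2861, 0.0968]
tool_rot: [0.0, 0.987, 0.159, -0.0]
contact_force: [-0.8, -0.4, -0.6]
gripper_width: 0.302
grasp_force: 59.4
time: 8.55
tool_pos: [0.6098, 0.286, 0.0958]
tool_rot: [0.0, 0.987, 0.159, -0.0]
contact_force: [-0.4, -1.0, 0.2]
gripper_width: 0.3
grasp_force: 59.4
t 8.55 pos [0.6098 0.286  0.0958] yaw 18.27 tilt [-0.01 -0.01] rz 0.0 d [ 0.0009  0.0012 -0.0002] n 0.02 F [-0.4 -1.   0.2] w 0.3 g 59.4 j [ 0.33  0.3   1.61 -0.    1.24  1.58]
```

```bash
echo '[0,0,0,0.016,0,0,0,0,0,0,0,0,0,0]' > rows.txt && python3 -m crank rows.txt; echo '[0,0,0,0.016,0,0,0,0,0,0,0,0,0,0]' > rows.txt && python3 -m crank rows.txt
```

```text
time: 8.8
tool_pos: [0.61, 0.2862, 0.0954]
tool_rot: [-0.0, 0.987, 0.159, 0.0]
contact_force: [-1.2, -0.0, 2.6]
gripper_width: 0.299
grasp_force: 59.6
time: 9.05
tool_pos: [0.6103, 0.2862, 0.0954]
tool_rot: [-0.0, 0.987, 0.159, 0.0]
contact_force: [-2.4, -0.9, 6.3]
gripper_width: 0.298
grasp_force: 60.1
```

Contact at z 0.0954 matches the seated height: 0.048 plus the grasp offset of 0.0473. I'll release and move on to lid_large.

To row units: -0.03 m is -0.48.

```bash
echo '[1,0,0,0,0,0,0,1,0,0,0,0,0,0,1,0,0,0,0,0,0,1,0,0,0,0,0,0,1,0,0,-0.48,0,0,0]' > rows.txt && python3 -m crank rows.txt; echo '[1,-0.64,0.3616,-0.4,0,0,0,1,-0.64,0.3616,0,0,0,0,1,-0.64,0.3616,0,0,0,0,1,-0.64,0.3616,0,0,0,0,1,-0.64,0.3616,0,0,0,0]' > rows.txt && python3 -m crank rows.txt;echo '[1,0,0,0,0,0,0,1,0,0,0,0,0,0]' > rows.txt && python3 -m crank rows.txt
python3 - <<'E'
from h import *
p,d=manip.grab_frame("wrist"); P=cloud(d,manip.camera_params("wrist"))
q=[.455,.1155]
for h,r in ((.022,.075),(.046,.03)): print(f:=fit(P,np.linalg.norm(P[...,:2]-q,axis=-1)<r,h))
go(f[0]/1000,f[1]/1000,.0475)
for c in("top","scene"):
    p,d=manip.grab_frame(c); P=cloud(d,manip.camera_params(c)); print(c,fit(P,np.linalg.norm(P[...,:2]-(.609,.2865),axis=-1)<.05,.07))
E
```

```text
time: 9.68
tool_pos: [0.6077, 0.2853, 0.1205]
tool_rot: [0.001, 0.987, 0.159, -0.003]
contact_force: [0.2, 0.8, 0.2]
gripper_width: 1.0
grasp_force: 0.0
time: 10.3
tool_pos: [0.4544, 0.1152, 0.1489]
tool_rot: [0.0, 0.987, 0.159, 0.0]
contact_force: [0.9, -0.6, 0.6]
gripper_width: 1.0
grasp_force: 0.0
time: 10.55
tool_pos: [0.456, 0.1163, 0.1494]
tool_rot: [-0.0, 0.987, 0.159, 0.001]
contact_force: [0.0, 0.2, 0.1]
gripper_width: 0.996
grasp_force: 0.0
[ 456.9  114.3  103.   103.   -30.7  456.5  114.3   52.1   21.8 8959. ]
[457.2 114.1  27.1  26.9  64.5 456.9 114.3  13.9  45.7 858. ]
t 10.6 pos [0.4562 0.1165 0.1495] yaw 18.28 tilt [0.08 0.02] rz 0.0 d [0.0002 0.0026 0.102 ] n 1.63 F [-0.1  1.5  0.1] w 0.998 g 0.0 j [ 0.09 -0.25  2.06  0.    1.32  1.34]
top [608.1 285.7  72.8  71.1  44.3 608.  285.6  37.4  70.2 500. ]
scene [610.1 287.7  73.7  71.8  -9.4 610.8 288.2  37.5  70.  649. ]
```

To row units: 0.05 m is 0.8, 0.002 m is 0.032.

```bash
echo '[1,0,0.032,0.8,0,0,0,1,0,0,0.64,0,0,0,1,0,0,0.176,0,0,0,1,0,0,0,0,0,0,0,0,0,0,0,0,0]' > rows.txt && python3 -m crank rows.txt; echo '[0,0,0,0,0,0,0,0,0,0,0,0,0,0,0,0,0,0,0,0,0,0,0,0,0,0,0,0]' > rows.txt && python3 -m crank rows.txt; echo '[0,0,0,-0.48,0,0,0,0,0,0,-0.96,0,0,0,0,0,0,-0.96,0,0,0,0,-0.2,0.8176,0,0,0,0,0,-0.2,0.8176,0,0,0,0]' > rows.txt && python3 -m crank rows.txt;echo '[0,-0.2,0.8176,0,0,0,0,0,-0.2,0.8176,0,0,0,0,0,-0.2,0.8176,0,0,0,0,0,-0.2,0.8176,0,0,0,0,0,-0.2,0.8176,0,0,0,0]' > rows.txt && python3 -m crank rows.txt; echo '[0,-0.2,0.8176,0,0,0,0,0,0,0,0,0,0,0,0,0,0,0,0,0,0,0,0,0,0,0,0,0]' > rows.txt && python3 -m crank rows.txt
python3 - <<'E'
from h import *
p,d=manip.grab_frame("wrist"); k=manip.camera_params("wrist"); P=cloud(d,k);t=manip.state()["tool_pos"]
m=np.linalg.norm(P[...,:2]-(.604,-.268),axis=-1)<.07
print(f:=fit(P,m,.08,.006),fit(P,np.linalg.norm(P[...,:2]-t[:2],axis=-1)<.06,t[2]-.026,.005))
go(f[0]/1000,f[1]/1000,.1155)
E
```

```text
time: 11.32
tool_pos: [0.4577, 0.1145, 0.0499]
tool_rot: [0.0, 0.987, 0.159, 0.002]
contact_force: [0.2, -0.4, -0.2]
gripper_width: 0.814
grasp_force: 0.0
time: 11.82
tool_pos: [0.4569, 0.1143, 0.0491]
tool_rot: [0.0, 0.987, 0.159, 0.001]
contact_force: [-1.0, 0.4, 6.7]
gripper_width: 0.298
grasp_force: 59.6
time: 12.45
tool_pos: [0.4645, 0.0085, 0.1989]
tool_rot: [0.0, 0.987, 0.16, 0.001]
contact_force: [0.6, -0.5, -0.7]
gripper_width: 0.299
grasp_force: 59.3
time: 13.08
tool_pos: [0.4845, -0.2545, 0.1973]
tool_rot: [-0.0, 0.987, 0.159, -0.0]
contact_force: [1.1, -0.2, 0.1]
gripper_width: 0.296
grasp_force: 59.3
time: 13.58
tool_pos: [0.489, -0.3041, 0.1975]
tool_rot: [-0.0, 0.987, 0.159, -0.0]
contact_force: [-0.2, 1.0, -0.6]
gripper_width: 0.296
grasp_force: 59.4
[ 599.6 -272.8   99.4   84.4  -71.1  606.4 -270.2   50.    79.6 2498. ] [  489.9  -303.5   103.4   100.5   -32.4   489.   -304.7    52.2   170.3
 15630. ]
t 13.62 pos [ 0.4892 -0.3041  0.1977] yaw 18.35 tilt [-0.01  0.02] rz 0.0 d [0.1147 0.0051 0.0822] n 2.26 F [-0.2  0.9 -1.2] w 0.302 g 59.4 j [-0.69 -0.03  1.78  0.    1.39  0.57]
```

To row units: 0.05 m is 0.8, 0.03 m is 0.48.

```bash
echo '[0,0.8,0.032,0,0,0,0,0,0.8,0.0352,0,0,0,0,0,0.3456,0,0,0,0,0,0,0,0,0.48,0,0,0,0,0,0,0.4,0,0,0]' > rows.txt && python3 -m crank rows.txt; echo '[0,0,0,0.128,0,0,0,0,0,0,0.08,0,0,0,0,0,0,0.08,0,0,0,0,0,0,0.048,0,0,0,0,0,0,0,0,0,0]' > rows.txt && python3 -m crank rows.txt; python3 -c "
from h import *
go(.606,-.2698,.117)"
```

```text
time: 14.25
tool_pos: [0.6064, -0.2697, 0.1423]
tool_rot: [0.0, 0.987, 0.16, 0.0]
contact_force: [0.3, 0.8, -1.4]
gripper_width: 0.3
grasp_force: 59.4
time: 14.88
tool_pos: [0.606, -0.2713, 0.1221]
tool_rot: [0.0, 0.987, 0.159, 0.0]
contact_force: [0.7, -0.4, -1.1]
gripper_width: 0.3
grasp_force: 59.4
t 14.88 pos [ 0.606  -0.2713  0.1221] yaw 18.26 tilt [ 0.02 -0.01] rz 0.0 d [ 0.0005 -0.0015  0.0051] n 0.09 F [ 0.7 -0.4 -1.1] w 0.3 g 59.4 j [-0.53  0.25  1.62  0.    1.28  0.72]
```

To row units: 0.002 m is 0.032, -0.001 m is -0.016.

```bash
echo '[0,0,-0.016,0.032,0,0,0,0,0,0,0.016,0,0,0,0,0,0,0.016,0,0,0,0,0,0,0,0,0,0]' > rows.txt && python3 -m crank rows.txt; echo '[0,0,0,0.016,0,0,0,0,0,0,0,0,0,0]' > rows.txt && python3 -m crank rows.txt;  echo '[0,0,0,0.016,0,0,0,0,0,0,0,0,0,0]' > rows.txt && python3 -m crank rows.txt
```

```text
time: 15.38
tool_pos: [0.6056, -0.2702, 0.1178]
tool_rot: [-0.0, 0.987, 0.159, -0.0]
contact_force: [0.5, 0.3, -0.2]
gripper_width: 0.3
grasp_force: 59.4
time: 15.62
tool_pos: [0.6057, -0.2703, 0.1172]
tool_rot: [0.0, 0.987, 0.159, 0.0]
contact_force: [0.4, 0.9, 0.1]
gripper_width: 0.298
grasp_force: 59.6
time: 15.88
tool_pos: [0.6058, -0.2704, 0.1172]
tool_rot: [0.0, 0.987, 0.159, 0.0]
contact_force: [-2.9, 1.0, 4.7]
gripper_width: 0.293
grasp_force: 60.0
```

To row units: -0.035 m is -0.56.

```bash
echo '[1,0,0,0,0,0,0,1,0,0,0,0,0,0,1,0,0,0,0,0,0,1,0,0,0,0,0,0,1,0,0,-0.56,0,0,0]' > rows.txt && python3 -m crank rows.txt; echo '[1,0.4528,-0.6336,0,0,0,0,1,0.4528,-0.6336,0,0,0,0,1,0.4528,-0.6336,0,0,0,0,1,0.4528,-0.6336,0,0,0,0,1,0,0,0,0,0,0.025]' > rows.txt && python3 -m crank rows.txt;echo '[1,0,0,0,0,0,0,1,0,0,0,0,0,0]' > rows.txt && python3 -m crank rows.txt
python3 - <<'E'
from h import *
p,d=manip.grab_frame("wrist"); P=cloud(d,manip.camera_params("wrist"))
q=[.663,-.0855]
for h,r in ((.022,.08),(.046,.03)): print(f:=fit(P,np.linalg.norm(P[...,:2]-q,axis=-1)<r,h).tolist())
go(f[0]/1000,f[1]/1000,.048,f[4])
for c in("top","scene"):
    p,d=manip.grab_frame(c); P=cloud(d,manip.camera_params(c)); print(c,fit(P,np.linalg.norm(P[...,:2]-(.605,-.269),axis=-1)<.07,.09))
E
```

```text
time: 16.5
tool_pos: [0.6034, -0.269, 0.147]
tool_rot: [-0.003, 0.987, 0.159, -0.003]
contact_force: [-0.4, 0.1, 0.3]
gripper_width: 0.998
grasp_force: 0.0
time: 17.12
tool_pos: [0.6641, -0.0809, 0.1509]
tool_rot: [-0.0, 0.993, 0.121, 0.0]
contact_force: [1.0, -0.0, 0.2]
gripper_width: 0.997
grasp_force: 0.0
time: 17.38
tool_pos: [0.6634, -0.0849, 0.1508]
tool_rot: [0.0, 0.993, 0.12, -0.0]
contact_force: [0.3, 0.5, -0.3]
gripper_width: 0.997
grasp_force: 0.0
[664.3, -87.0, 122.4, 76.2, 13.5, 664.6, -86.6, 70.9, 21.8, 9717.0]
[665.0, -87.0, 43.5, 17.7, 13.3, 664.6, -86.8, 22.6, 45.5, 1071.0]
t 17.43 pos [ 0.6633 -0.085   0.1508] yaw 13.76 tilt [-0.01 -0.  ] rz 0.008 d [0.0012 0.0023 0.1028] n 1.65 F [0.  0.  0.1] w 1.001 g 0.0 j [-0.24  0.23  1.59 -0.    1.32  1.09]
top [ 602.  -270.5  103.2  102.4  -65.2  601.6 -270.7   52.3   90.2 1122. ]
scene [ 605.7 -272.6  105.9   97.7    6.1  606.  -270.8   54.1   90.   961. ]
```

To row units: 0.05 m is 0.8, 0.04 m is 0.64, 0.006 rad / 3.1416 = 0.0019.

```bash
echo '[1,0.016,0.032,0.8,0,0,0.0019,1,0,0,0.64,0,0,0,1,0,0,0.1968,0,0,0,1,0,0,0,0,0,0,0,0,0,0,0,0,0]' > rows.txt && python3 -m crank rows.txt; echo '[0,0,0,0,0,0,0,0,0,0,0,0,0,0,0,0,0,0,0,0,0,0,0,0,0,0,0,0]' > rows.txt && python3 -m crank rows.txt; echo '[0,0,0,-0.48,0,0,0,0,0,0,-0.96,0,0,0,0,0,0,-0.96,0,0,0.0493,0,0,0,0,0,0,0.0493,0,0,0,0,0,0,0.0493]' > rows.txt && python3 -m crank rows.txt;echo '[0,-0.5728,-0.7088,0,0,0,0,0,-0.5728,-0.7088,0,0,0,0,0,-0.5728,-0.7088,0,0,0,0,0,-0.5728,-0.7088,0,0,0,0,0,-0.5728,-0.7088,0,0,0,0]' > rows.txt && python3 -m crank rows.txt;echo '[0,-0.5728,-0.7088,0,0,0,0,0,-0.5728,-0.7088,0,0,0,0,0,-0.5728,-0.7088,0,0,0,0,0,-0.5728,-0.7088,0,0,0,0,0,-0.5728,-0.7088,0,0,0,0]' > rows.txt && python3 -m crank rows.txt; echo '[0,-0.5728,-0.7088,0,0,0,0,0,0,0,0,0,0,0,0,0,0,0,0,0,0,0,0,0,0,0,0,0]' > rows.txt && python3 -m crank rows.txt
python3 - <<'E'
from h import *
p,d=manip.grab_frame("wrist"); k=manip.camera_params("wrist"); P=cloud(d,k);t=manip.state()["tool_pos"]
cv2.imwrite("pics/w3.png",p[...,::-1])
m=np.linalg.norm(P[...,:2]-(.490,.455),axis=-1)<.08
print(f:=fit(P,m,.055,.006).tolist(),fit(P,np.linalg.norm(P[...,:2]-t[:2],axis=-1)<.08,t[2]-.026,.005).tolist())
go(f[0]/1000,f[1]/1000,.091,f[4])
E
```

```text
time: 18.15
tool_pos: [0.6666, -0.0866, 0.0511]
tool_rot: [0.001, 0.993, 0.117, 0.002]
contact_force: [0.7, -0.3, -0.3]
gripper_width: 0.816
grasp_force: 0.0
time: 18.65
tool_pos: [0.6655, -0.0862, 0.0495]
tool_rot: [0.0, 0.993, 0.117, 0.001]
contact_force: [-0.2, 0.7, 4.6]
gripper_width: 0.191
grasp_force: 61.6
time: 19.27
tool_pos: [0.6651, -0.0861, 0.1996]
tool_rot: [0.0, 0.993, -0.118, 0.001]
contact_force: [0.3, 0.1, -0.6]
gripper_width: 0.193
grasp_force: 61.0
time: 19.9
tool_pos: [0.5399, 0.1719, 0.198]
tool_rot: [0.0, 0.993, -0.115, -0.0]
contact_force: [0.4, -0.1, -1.5]
gripper_width: 0.195
grasp_force: 61.0
time: 20.52
tool_pos: [0.4164, 0.4283, 0.198]
tool_rot: [0.0, 0.993, -0.115, -0.0]
contact_force: [0.4, -0.2, -1.7]
gripper_width: 0.19
grasp_force: 61.0
time: 21.02
tool_pos: [0.3936, 0.4773, 0.1983]
tool_rot: [0.0, 0.993, -0.116, -0.0]
contact_force: [-0.3, 0.3, -1.3]
gripper_width: 0.195
grasp_force: 61.0
[491.6, 455.1, 114.0, 70.1, -13.0, 491.4, 455.2, 66.3, 54.7, 2929.0] [394.0, 477.0, 120.2, 76.2, -13.5, 399.1, 475.8, 65.7, 170.6, 15790.0]
t 21.07 pos [0.3937 0.4772 0.1984] yaw -13.32 tilt [-0.01 -0.02] rz -0.006 d [ 0.1004 -0.0005  0.1074] n 2.35 F [ 0.3  0.6 -0.7] w 0.192 g 61.0 j [ 0.76  0.07  1.68 -0.    1.39  2.56]
```

View pics/w3.png

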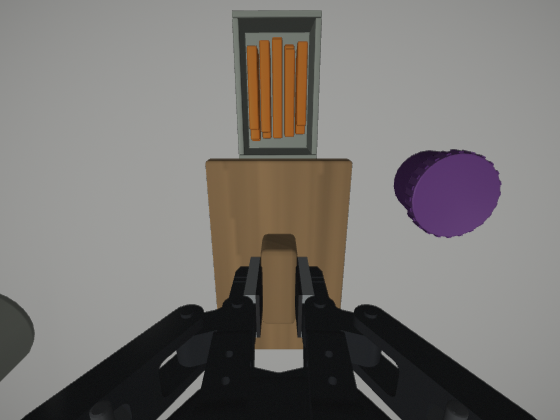

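Wrist view: the oblong lid is held, aligned with the carrot pot ahead at (277,85). The snack pot is clear at (450,190).

To row units: 0.05 m is 0.8, -0.0005 m is -0.008, -0.006 rad / 3.1416 = -0.0019.

```bash
echo '[0,0.8,-0.008,0,0,0,-0.0019,0,0.8,0,0,0,0,0,0,0,0,0.64,0,0,0,0,0,0,0.48,0,0,0,0,0,0,0.192,0,0,0]' > rows.txt && python3 -m crank rows.txt; echo '[0,0,0,0.096,0,0,0,0,0,0,0.08,0,0,0,0,0,0,0.08,0,0,0,0,0,0,0.048,0,0,0,0,0,0,0,0,0,0]' > rows.txt && python3 -m crank rows.txt; python3 -c "
from h import *
go(.4912,.4551,.0925)"
```

```text
time: 21.7
tool_pos: [0.4901, 0.4543, 0.1139]
tool_rot: [0.001, 0.994, -0.113, -0.002]
contact_force: [0.4, -0.1, -1.0]
gripper_width: 0.191
grasp_force: 61.0
time: 22.32
tool_pos: [0.4904, 0.4563, 0.0976]
tool_rot: [0.0, 0.994, -0.112, -0.0]
contact_force: [-0.0, 0.2, -1.0]
gripper_width: 0.19
grasp_force: 61.0
t 22.32 pos [0.4904 0.4563 0.0976] yaw -12.86 tilt [-0. -0.] rz 0.0 d [0.001  0.001  0.0051] n 0.08 F [-0.   0.2 -1. ] w 0.19 g 61.0 j [0.64 0.29 1.62 0.   1.24 2.43]
```

To row units: 0.002 m is 0.032, 0.001 m is 0.016.

```bash
echo '[0,0.008,0.016,0.032,0,0,0,0,0,0,0.016,0,0,0,0,0,0,0.016,0,0,0,0,0,0,0,0,0,0]' > rows.txt && python3 -m crank rows.txt; echo '[0,0,0,0.016,0,0,0,0,0,0,0,0,0,0]' > rows.txt && python3 -m crank rows.txt;  echo '[0,0,0,0.016,0,0,0,0,0,0,0,0,0,0]' > rows.txt && python3 -m crank rows.txt
```

```text
time: 22.82
tool_pos: [0.4907, 0.4551, 0.0935]
tool_rot: [0.0, 0.994, -0.112, -0.0]
contact_force: [0.7, 0.4, -1.5]
gripper_width: 0.195
grasp_force: 61.0
time: 23.08
tool_pos: [0.4908, 0.4552, 0.0926]
tool_rot: [-0.0, 0.994, -0.112, 0.0]
contact_force: [-0.3, 0.3, -0.7]
gripper_width: 0.19
grasp_force: 61.0
time: 23.32
tool_pos: [0.4909, 0.4553, 0.0925]
tool_rot: [-0.0, 0.994, -0.112, 0.0]
contact_force: [-1.7, -0.9, 4.2]
gripper_width: 0.19
grasp_force: 61.7
```

To row units: -0.058 m is -0.928.

```bash
echo '[1,0,0,0,0,0,0,1,0,0,0,0,0,0,1,0,0,0,0,0,0,1,0,0,0,0,0,0,1,0,0,-0.928,0,0,0]' > rows.txt && python3 -m crank rows.txt; echo '[1,0.1696,0.9024,0,0,0,0,1,0.1696,0.9024,0,0,0,0,1,0.1696,0.9024,0,0,0,0,1,0.1696,0.9024,0,0,0,0,1,0.1696,0.9024,0,0,0,0]' > rows.txt && python3 -m crank rows.txt;echo '[1,0.1696,0.9024,0,0,0,0,1,0.1696,0.9024,0,0,0,0,1,0.1696,0.9024,0,0,0,0,1,0.1696,0.9024,0,0,0,0,1,0.1696,0.9024,0,0,0,0]' > rows.txt && python3 -m crank rows.txt;echo '[1,0,0,0,0,0,-0.0334,1,0,0,0,0,0,-0.0334,1,0,0,0,0,0,0,1,0,0,0,0,0,0]' > rows.txt && python3 -m crank rows.txt
python3 - <<'E'
from h import *
p,d=manip.grab_frame("wrist"); P=cloud(d,manip.camera_params("wrist"))
q=[.468,-.117]
for h,r in ((.022,.07),(.046,.03)): print(f:=fit(P,np.linalg.norm(P[...,:2]-q,axis=-1)<r,h).tolist())
go(f[0]/1000,f[1]/1000,.049,f[4])
for c in("top","scene"):
    p,d=manip.grab_frame(c); P=cloud(d,manip.camera_params(c)); print(c,fit(P,np.linalg.norm(P[...,:2]-(.49,.455),axis=-1)<.08,.065))
E
```

```text
time: 23.95
tool_pos: [0.4875, 0.4526, 0.1433]
tool_rot: [0.004, 0.994, -0.112, -0.005]
contact_force: [1.2, 0.9, 0.1]
gripper_width: 1.002
grasp_force: 0.0
time: 24.58
tool_pos: [0.4794, 0.1668, 0.1498]
tool_rot: [-0.0, 0.994, -0.112, 0.0]
contact_force: [-0.0, -0.2, -0.0]
gripper_width: 1.0
grasp_force: 0.0
time: 25.2
tool_pos: [0.4682, -0.1202, 0.15]
tool_rot: [0.0, 0.994, -0.112, 0.001]
contact_force: [0.7, 0.5, 0.3]
gripper_width: 0.999
grasp_force: 0.0
time: 25.7
tool_pos: [0.4685, -0.1181, 0.1496]
tool_rot: [0.0, 1.0, -0.008, 0.0]
contact_force: [0.6, -0.2, 1.2]
gripper_width: 0.998
grasp_force: 0.0
[469.2, -118.1, 84.5, 84.1, 0.9, 469.2, -118.3, 58.3, 21.7, 7280.0]
[469.5, -118.2, 39.7, 18.0, 0.9, 469.6, -117.9, 20.6, 45.5, 987.0]
t 25.75 pos [ 0.4685 -0.1181  0.1496] yaw -0.88 tilt [ 0. -0.] rz -0.031 d [0.001  0.0002 0.1006] n 1.61 F [-0.4  1.1 -0.2] w 0.998 g 0.0 j [-0.4  -0.21  2.03 -0.    1.32  1.19]
top [ 487.7  455.4  121.6   78.4  -13.   488.5  454.7   70.4   65.2 1185. ]
scene [ 488.3  457.1  127.1   75.8  -12.9  489.3  456.9   71.2   65.2 1456. ]
```

To row units: 0.05 m is 0.8, 0.04 m is 0.64, -0.031 rad / 3.1416 = -0.0099.

```bash
echo '[1,0.0128,0,0.8,0,0,-0.0099,1,0,0,0.64,0,0,0,1,0,0,0.176,0,0,0,1,0,0,0,0,0,0,0,0,0,0,0,0,0]' > rows.txt && python3 -m crank rows.txt; echo '[0,0,0,0,0,0,0,0,0,0,0,0,0,0,0,0,0,0,0,0,0,0,0,0,0,0,0,0]' > rows.txt && python3 -m crank rows.txt; echo '[0,0,0,-0.48,0,0,0,0,0,0,-0.96,0,0,0,0,0,0,-0.96,0,0,-0.0557,0,0,0,0,0,0,-0.0557,0,0,0,0,0,0,-0.0557]' > rows.txt && python3 -m crank rows.txt;echo '[0,-0.8832,0.3872,0,0,0,0,0,-0.8832,0.3872,0,0,0,0,0,-0.8832,0.3872,0,0,0,0,0,-0.8832,0.3872,0,0,0,0,0,-0.8832,0.3872,0,0,0,0]' > rows.txt && python3 -m crank rows.txt; echo '[0,0,0,0,0,0,0,0,0,0,0,0,0,0,0,0,0,0,0,0,0]' > rows.txt && python3 -m crank rows.txt
python3 - <<'E'
from h import *
p,d=manip.grab_frame("wrist"); k=manip.camera_params("wrist"); P=cloud(d,k);t=manip.state()["tool_pos"]
cv2.imwrite("pics/w4.png",p[...,::-1])
m=np.linalg.norm(P[...,:2]-(.381,-.313),axis=-1)<.065
print(f:=fit(P,m,.065,.006).tolist(),fit(P,np.linalg.norm(P[...,:2]-t[:2],axis=-1)<.065,t[2]-.026,.005).tolist())
go(f[0]/1000,f[1]/1000,.102,f[4])
E
```

```text
time: 26.48
tool_pos: [0.4708, -0.1189, 0.0506]
tool_rot: [0.001, 1.0, 0.008, 0.002]
contact_force: [0.7, 0.1, 0.4]
gripper_width: 0.817
grasp_force: 0.0
time: 26.98
tool_pos: [0.4699, -0.1185, 0.0494]
tool_rot: [0.0, 1.0, 0.008, 0.001]
contact_force: [0.4, -0.1, 3.0]
gripper_width: 0.191
grasp_force: 60.6
time: 27.6
tool_pos: [0.4695, -0.1184, 0.1995]
tool_rot: [0.0, 0.963, 0.27, 0.001]
contact_force: [0.0, -0.3, -1.4]
gripper_width: 0.191
grasp_force: 60.0
time: 28.22
tool_pos: [0.2935, -0.3653, 0.1983]
tool_rot: [-0.0, 0.964, 0.267, 0.0]
contact_force: [-0.2, -0.3, -0.8]
gripper_width: 0.195
grasp_force: 60.0
time: 28.6
tool_pos: [0.2958, -0.3631, 0.1982]
tool_rot: [-0.0, 0.963, 0.268, 0.0]
contact_force: [0.2, -0.0, -1.0]
gripper_width: 0.193
grasp_force: 60.0
[380.9, -314.3, 80.2, 80.2, 30.4, 380.8, -314.4, 55.9, 64.6, 2781.0] [295.9, -364.0, 84.5, 84.5, 31.5, 300.1, -361.4, 55.0, 170.7, 11629.0]
t 28.65 pos [ 0.2959 -0.3631  0.1984] yaw 31.15 tilt [-0.    0.03] rz 0.013 d [0.098  0.001  0.0964] n 2.2 F [-0.3  0.7  0.2] w 0.194 g 60.0 j [-1.05 -0.3   2.02  0.    1.42 -0.02]
```

View pics/w4.png

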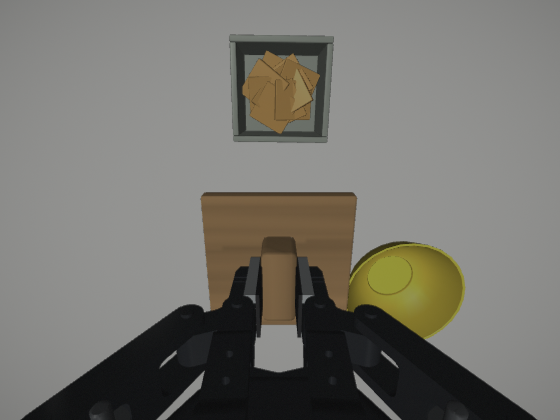

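Wrist view: the square lid is held at (278,258), and the cracker pot is ahead at (281,89), nearly aligned. The yellow bowl lies away to the right.

Units first: shifts go in shares of 62.5 mm and turns go in shares of pi rad. So 0.05 m is 0.8, 0.048 m is 0.768, 0.013 rad / 3.1416 = 0.0041.

```bash
echo '[0,0.8,0.016,0,0,0,0.0041,0,0.768,0,0,0,0,0,0,0,0,0.56,0,0,0,0,0,0,0.48,0,0,0,0,0,0,0.176,0,0,0]' > rows.txt && python3 -m crank rows.txt; echo '[0,0,0,0.096,0,0,0,0,0,0,0.08,0,0,0,0,0,0,0.08,0,0,0,0,0,0,0,0,0,0,0,0,0,0,0,0,0]' > rows.txt && python3 -m crank rows.txt; python3 -c "
from h import *
go(.3809,-.3143,.1024)"
```

```text
time: 29.28
tool_pos: [0.3797, -0.313, 0.1204]
tool_rot: [-0.002, 0.965, 0.262, -0.001]
contact_force: [-0.3, 0.6, -0.7]
gripper_width: 0.191
grasp_force: 60.0
time: 29.9
tool_pos: [0.38, -0.3153, 0.107]
tool_rot: [0.0, 0.965, 0.261, 0.0]
contact_force: [-0.4, 0.9, -2.2]
gripper_width: 0.196
grasp_force: 60.0
t 29.9 pos [ 0.38   -0.3153  0.107 ] yaw 30.26 tilt [ 0.03 -0.03] rz 0.0 d [ 0.0013 -0.0004  0.0046] n 0.08 F [-0.4  0.9 -2.2] w 0.196 g 60.0 j [-0.84 -0.13  2.04  0.    1.23  0.2 ]
```

To row units: 0.002 m is 0.032, 0.001 m is 0.016.

```bash
echo '[0,0.016,0,0.032,0,0,0,0,0,0,0.016,0,0,0,0,0,0,0.016,0,0,0,0,0,0,0,0,0,0]' > rows.txt && python3 -m crank rows.txt; echo '[0,0,0,0.016,0,0,0,0,0,0,0,0,0,0]' > rows.txt && python3 -m crank rows.txt;  echo '[0,0,0,0.016,0,0,0,0,0,0,0,0,0,0]' > rows.txt && python3 -m crank rows.txt
```

```text
time: 30.4
tool_pos: [0.3807, -0.3145, 0.1025]
tool_rot: [-0.0, 0.965, 0.261, -0.0]
contact_force: [0.3, 0.2, -0.5]
gripper_width: 0.187
grasp_force: 60.0
time: 30.65
tool_pos: [0.3809, -0.3148, 0.1024]
tool_rot: [0.0, 0.965, 0.261, 0.0]
contact_force: [-2.0, 1.7, 4.5]
gripper_width: 0.193
grasp_force: 60.7
time: 30.9
tool_pos: [0.381, -0.3148, 0.1024]
tool_rot: [-0.0, 0.965, 0.261, -0.0]
contact_force: [-3.8, 3.6, 10.3]
gripper_width: 0.189
grasp_force: 61.4
```

Seated at 0.1024 as expected. I'll release, back off and check everything.

To row units: -0.04 m is -0.64.

```bash
echo '[1,0,0,0,0,0,0,1,0,0,0,0,0,0,1,0,0,0,0,0,0,1,0,0,0,0,0,0,1,0,0,-0.64,0,0,0]' > rows.txt && python3 -m crank rows.txt; echo '[1,0,0,-0.96,0,0,0,1,-0.64,0.64,-0.32,0,0,0,1,-0.64,0.64,0,0,0,0,1,-0.32,0.64,0,0,0,0,1,0,0,0,0,0,0]' > rows.txt && python3 -m crank rows.txt
python3 - <<'E'
from h import *
for c in("top","scene"):
    p,d=manip.grab_frame(c); P=cloud(d,manip.camera_params(c)); cv2.imwrite(f"pics/{c}9.png",p[...,::-1])
    for n,q,h,r in (("L",(.605,-.269),.09,.07),("S",(.61,.2865),.07,.055),("Sq",(.38,-.3135),.075,.07),("O",(.49,.455),.065,.08),("cup",(.67,.113),.09,.05),("snack",(.365,.32),.066,.05)):
        m=np.linalg.norm(P[...,:2]-q,axis=-1)<r; f=fit(P,m,h)
        w=P[m]; w=w[abs(w[:,2]-h)<.006]; A=np.c_[w[:,:2]-q,np.ones(len(w))]; s=np.linalg.lstsq(A,w[:,2],rcond=None)[0]
        print(c,n,f.tolist(),"slope deg",np.round(np.degrees(s[:2]),2))
E
```

```text
time: 31.52
tool_pos: [0.3788, -0.3125, 0.1372]
tool_rot: [-0.004, 0.965, 0.261, -0.002]
contact_force: [0.3, 0.4, 0.5]
gripper_width: 1.0
grasp_force: 0.0
time: 32.15
tool_pos: [0.3542, -0.4708, 0.22]
tool_rot: [-0.0, 0.966, 0.26, -0.0]
contact_force: [-0.3, 0.6, -0.2]
gripper_width: 0.997
grasp_force: 0.0
top L [601.8, -270.7, 103.1, 102.4, 51.1, 601.8, -271.1, 52.5, 90.4, 1122.0] slope deg [-0.05 -0.17]
top S [608.1, 285.6, 72.6, 71.3, 45.5, 607.9, 285.6, 37.0, 70.1, 499.0] slope deg [-0.07 -0.07]
top Sq [377.2, -315.2, 84.8, 83.8, -60.2, 377.0, -315.8, 58.7, 75.6, 928.0] slope deg [-0.11 -0.21]
top O [487.8, 456.0, 121.7, 79.0, -12.9, 487.8, 454.8, 70.5, 65.3, 1185.0] slope deg [0.1  0.44]
top cup [668.7, 111.7, 70.0, 68.6, -0.5, 669.2, 111.7, 35.7, 89.7, 110.0] slope deg [-0.91  0.62]
top snack [363.0, 317.4, 80.0, 78.7, -79.5, 363.5, 318.6, 41.5, 65.1, 736.0] slope deg [-0.24  0.24]
scene L [605.5, -268.1, 104.5, 103.5, 89.9, 605.6, -268.7, 55.1, 90.0, 1031.0] slope deg [-0.22 -0.01]
scene S [610.5, 287.5, 73.5, 72.5, -51.8, 609.8, 287.0, 38.4, 70.1, 637.0] slope deg [0.19 0.14]
scene Sq [381.3, -313.2, 93.1, 83.8, 30.9, 381.1, -313.7, 58.5, 75.0, 638.0] slope deg [ 0.22 -0.37]
scene O [488.6, 457.0, 126.1, 75.9, -13.0, 488.2, 456.6, 71.3, 65.1, 1451.0] slope deg [-0.13  0.16]
scene cup [671.8, 112.9, 70.8, 70.4, 75.9, 671.7, 113.3, 36.4, 89.1, 174.0] slope deg [0.19 0.52]
scene snack [365.3, 319.9, 82.3, 80.8, -21.1, 365.2, 321.2, 42.4, 64.8, 706.0] slope deg [ 0.21 -0.04]
```

View pics/scene9.png

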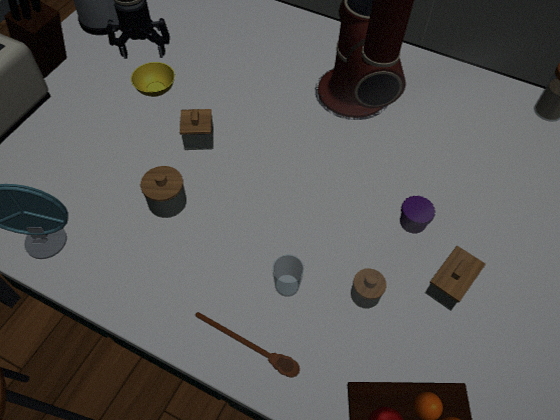

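All four lids sit flat at the right heights: (162,180) large, (196,117) square, (369,280) small, (460,270) oblong. The cup and snack pot are undisturbed.

```bash
python3 -c "
from plant import manip
print(manip.job_done())"
```

```text
the job is handed in; nothing more can be done
None
```

All four lids are on their matching pots, and the last camera check showed each one flat and at its seated height; the pots, glass cup and snack pot are where they were, and the job was handed in at about 32 s.

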